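Park the stapler in the empty bay of the desk shelf

ROBOT

A 6-joint arm with a two-finger parallel gripper is mounted at the origin on a cart in front of the work surface, level with it; the furniture and walls round the work are solid. World frame = base frame: x ahead of the robot, y to its left, z up, the work surface at z = 0. Lengths are in m, angles in rad, forces in N, time in s.
With the tool pointing down it reaches from about 0.25 to 0.725 m from the base axis. Payload 4 kg.
Tool frame: the origin (TCP) lies at the very end of the fingers, on their centre line; the grasp point (between the pads) lies 19 mm behind it; y points along the fingers, z is the direction in which the jaws open and shut, and the axes are right-handed (so a half turn about y gives the same grasp; the last joint's range is limited). The gripper opens to 85 mm and grips with 20 to 120 N. Pads are 22 mm wide; open, the fingers measure 114 mm over their backs; the gripper's body (76 mm by 85 mm) begins 54 mm behind the grasp point. The pads swing forward as they close: fully open they stand 13 mm farther back than shut.
Start: joints at [-1.166, 0.241, 0.005, 1.335, 0, 1.571], TCP at [0.197, -0.46, 0.231] pointing down, gripper open.
Joint ranges: [-2.72, 2.72], [-1.05, 1.87], [-1.09, 1.28], [-1.99, 2.15], [-1.42, 1.44], [-3.14, 3.14]. Speed limits (rad/s): [2.79, 2.79, 3.14, 3.14, 3.14, 3.14].

INTERFACE

Orientations are given as a unit quaternion [x, y, z, w].
In Python, from workcell import bot gives the robot as it stands. The module is installed in compiled form; this text tells all that it offers.
- The arm moves only by the tool move_arm, never from a script. Its argument "increments" is a list of rows, each an object with "grip": the closure, from 0 (fully open) to 1 (shut); "linear": the shift along the tool's x, y, z scaled (see below), a list of three; "twist": the turn about the tool's y scaled (see below). A call has exactly 5 rows; each row shifts and turns the pose as measured when the row begins, along the tool's axes as they then stand; what a row does not reach is not made up. The controller multiplies each number of a shift by 0.2 m and each number of a turn by 2 rad. A row lasts 1/10 s, in which the tool goes at most 50 mm and 8.59 degrees, less where a joint would pass 70% of its speed; a pose out of reach is approached as far as the arm can. A call with a number of a shift or a turn outside -1 to 1 is refused whole. A call with a gripper value outside its range is refused whole. The fingers move at their own pace and stop on an object; the grip force is fixed at half the most. Time passes only in rows, so rows that do not move let the fingers close, or fill a call up. It gives the time, the measured TCP pose, the force and the opening at its end, in the units of the state.
- bot.get_obs(): the state, without advancing time (a new reading comes with each control period).
- bot.camera(name): name is "side" or "top" or "wrist"; returns (picture, depth): 384x512x3 uint8, blue, green, red; 384x512 float32, m along the optical axis (not along the pixel's ray), 0 where there is no reading.
- bot.camera_params(name): a dict with "camera_matrix" (3x3 intrinsics, pixels), "dist" ([k1, k2, p1, p2, k3] as OpenCV has them; the pictures are not rectified), "rvec" (rotation vector, rad) and "tvec" (3), from world to camera coordinates, as OpenCV has them; the wrist camera has in their place "T_tool_cam" (4x4, takes a point from camera to tool coordinates, whose origin is the TCP and whose axes are the tool frame's). Camera axes: x right, y down, z forward; pixel columns grow to the right and rows downward; lengths in m; the calibration is good to about 2 mm. A picture is of the moment at which its call begins: read the wrist's pose just before it. camera_params takes no time and is no camera call.
- bot.job_done(): hands the job in, once; it reports no verdict.
The state is a dict: "clock": time; "joint_pos": joint angles; "joint_vel": joint speeds; "tau": joint torques, N m; "eef_pos": TCP position; "tool_rot": TCP orientation; "ft_force": force on the tool from outside, world axes, zero at the start; "ft_torque": the same for the moment, N m; "grip_width": finger opening in m.
Only numpy, scipy, OpenCV 4.12 (cv2) and the standard library are available. Lean on these libraries where they do the work, as an engineer would, in place of code of your own. Each camera call takes 0.05 s, during which the arm holds its last target. There are 200 camera calls.

TASK

Put the stapler away in the empty bay of the low wooden desk shelf: slide it in lengthwise from the front, standing on its base, under the board and in until it meets the back of the bay. Leave the highlighter in the other bay, and the tape dispenser, where they are.

Things in the scene. Friction and masses are not known exactly. Their poses are not given: they have to be found in the camera images.
- stapler_center (a point): Stapler with dark red arm, 148 x 37 x 40 mm, 0.24 kg, on its flat base; this point is its centre, 20 mm above its underside. x along its length to the hinge end, z up. Base 7 mm high, x -74 to +64 mm. Fixed arm, x -67 to +71 mm: 24 mm wide from 24 to 40 mm above the underside, 16 mm wide below that. Grip across the arm anywhere; push by the arm's end.
- bay_mouth (a point): Middle of the empty bay's open front, at table level, below the board's front edge; x points level into the bay, z up. Bay 68 mm wide, 52 mm high, 135 mm deep to its back wall; left or right one; thin felt strip on its floor (under 1 mm, no hindrance). When the stapler meets the back, its near end still stands out about 10 mm (its arm 3 mm).
- riser: Fixed low desk shelf of light wood, 150 mm deep (x), 172 wide (y), 62 high; origin at the middle of its underside, x from its open front to its back. A 10 mm board on top, two equal bays side by side, open only at the front, which faces the robot; one holds the highlighter. A pad of notes lies on the board toward the back, its top 80 mm above the table.
- tape_dispenser: Black weighted tape dispenser, 148 x 53 x 70 mm, standing near the stapler on the open surface (the two may change places); origin at the middle of its underside, x along its length. To be left alone.
- highlighter: Yellow highlighter pen, 118 x 16 x 18 mm, lying lengthwise in the middle of the other bay, its near end 45 mm out of the mouth; origin at the middle of its underside, x along its length. To be left alone.

How it is judged:
At the end, for the whole second after the job is handed in: The stapler stands at rest on its base in the empty bay, lengthwise (within 15 degrees), under the board, its inner end within about 15 mm of the back wall (its centre at least 47 mm inside the mouth; 61 to 64 mm when fully home) (x of stapler_center in the frame of bay_mouth above 0.047 m and y of stapler_center in the frame of bay_mouth between -0.025 and 0.025 m and z of stapler_center in the frame of bay_mouth below 0.03 m and angle between stapler_center's own z axis and vertical below 0.15 rad and angle between the x axis of stapler_center and the x axis of bay_mouth, either way round below 0.26 rad and linear speed of stapler below 0.01 m/s); the robot touches nothing.
It fails at once if the highlighter is moved out of its place (more than 25 mm) (distance of highlighter from where it was at the start of the episode above 0.025 m).
It fails at once if the tape dispenser is moved (more than 25 mm) (distance of tape_dispenser from where it was at the start of the episode above 0.025 m).
It also fails if it takes over 51 s, if anything falls off the work surface, if the arm or the gripper's body presses on something with over 40 N, if the wrist force passes 120 N, or if a joint passes its speed limit or range.

## Working session

There is one attempt and no reset: what is moved stays moved. The work goes in short steps, Python scripts to look and compute and a tool call to move; the robot and the scene stay as the last step left them, time stands still between calls to the robot, and variables do not carry over. Pictures are saved under pics/ and viewed, about 8 in all and at most 12, crops included, and the job is handed in when it is done.

Besides the shell and the picture viewer there is one more tool, called after "Call:" by a JSON object that holds its "method" and its "body". move_arm: Moves the arm, as the interface text tells. Its arguments: {"type":"object","properties":{"increments":{"type":"array"}},"required":["increments"]}

```bash
mkdir -p pics
cat > h.py <<'E'
import numpy as np, cv2
from scipy.spatial.transform import Rotation as R
from workcell import bot
def cam(name):
    p=bot.camera_params(name); K=np.array(p["camera_matrix"]); d=np.array(p["dist"])
    if name=="wrist":
        o=bot.get_obs(); T=np.eye(4); T[:3,:3]=R.from_quat(o["tool_rot"]).as_matrix(); T[:3,3]=o["eef_pos"]
        T=T@np.array(p["T_tool_cam"])
    else:
        M=np.eye(4); M[:3,:3]=cv2.Rodrigues(np.array(p["rvec"]))[0]; M[:3,3]=np.ravel(p["tvec"]); T=np.linalg.inv(M)
    im,dep=bot.camera(name); return im,dep,K,d,T
def cloud(dep,K,d,T):
    h,w=dep.shape; uv=np.stack(np.meshgrid(np.arange(w),np.arange(h)),-1).reshape(-1,1,2).astype(np.float64)
    n=cv2.undistortPoints(uv,K,d).reshape(h,w,2)
    P=np.dstack([n[...,0]*dep,n[...,1]*dep,dep])@T[:3,:3].T+T[:3,3]; P[dep==0]=np.nan; return P
E
python3 - <<'E'
from h import *
for n in("top","side"):
    im,dep,K,d,T=cam(n); cv2.imwrite(f"pics/{n}.png",im); np.savez(n,im=im,P=cloud(dep,K,d,T))
    print(n,T[:3,3].round(3),(dep>0).mean())
o=bot.get_obs(); print(o["clock"],o["tool_rot"],o["grip_width"]); print(R.from_quat(o["tool_rot"]).as_matrix().round(3))
print(bot.camera_params("wrist")["T_tool_cam"])
E
```

```text
top [ 0.417 -0.085  1.025] 0.9960886637369791
side [0.083 0.706 0.612] 0.9961395263671875
0.1 [-0.1422521   0.69332501 -0.69202745  0.1419957 ] 0.08531636849733296
[[-0.919 -0.001  0.394]
 [-0.394  0.002 -0.919]
 [-0.    -1.    -0.002]]
[[ 1.22074741e-03  9.63278209e-01  2.68502516e-01 -6.75503813e-02]
 [ 1.36371831e-04 -2.68502874e-01  9.63278873e-01 -1.42312045e-01]
 [ 9.99999246e-01 -1.13930401e-03 -4.59138201e-04 -7.66983186e-04]
 [ 0.00000000e+00  0.00000000e+00  0.00000000e+00  1.00000000e+00]]
```

View pics/top.png

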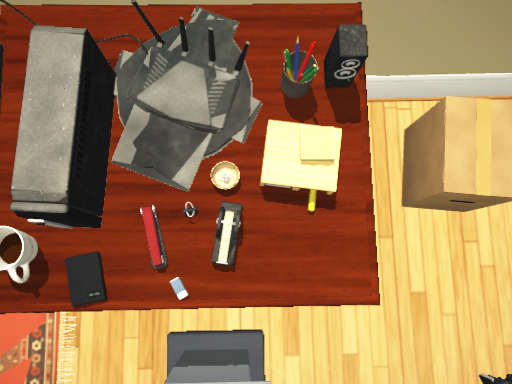

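View pics/side.png

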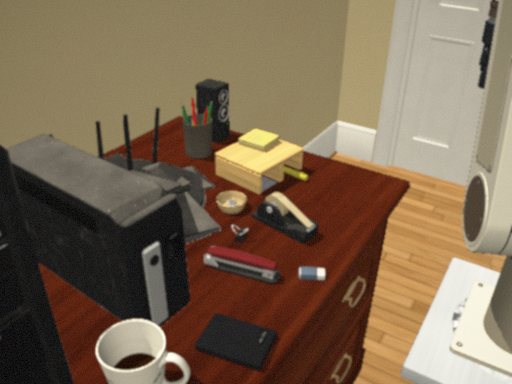

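The top view shows the stapler at about (152,237), the tape dispenser at (228,235) and the shelf at (301,156). The highlighter pokes out at (312,200), which is the right bay, so the left bay is the empty one. Next I measure.

Run:
```python
from h import *
D=np.load("top.npz"); im,P=D["im"],D["P"]
hsv=cv2.cvtColor(im,cv2.COLOR_BGR2HSV)
def box(name,m,r):
    m=m.copy(); k=np.zeros_like(m); k[r[1]:r[3],r[0]:r[2]]=1; m&=k
    q=P[m]; q=q[np.isfinite(q).all(1)]
    (c,s,a)=cv2.minAreaRect(q[:,:2].astype(np.float32))
    print(name,len(q),"c",np.round(c,4),"size",np.round(s,4),"ang",round(a,2),"z",np.percentile(q[:,2],[5,50,95]).round(4)); print(cv2.boxPoints((c,s,a)).round(4).tolist())
z=P[...,2]
t=z[270:290,100:150]; print("table z",np.nanmedian(t))
box("board",(z>.052)&(z<.072),(255,110,350,200))
box("all stap",(z>.012)&(z<.06),(130,195,175,275))
box("arm",(z>.032)&(z<.06),(130,195,175,275))
box("tape",(z>.012)&(z<.1),(205,195,250,275))
box("bowl",(z>.01)&(z<.1),(205,158,243,192))
box("hl",(z>.008)&(z<.04)&(hsv[...,1]>150)&(hsv[...,0]>22)&(hsv[...,0]<35),(300,190,325,215))
box("keys",(z>.004)&(z<.04),(180,200,200,220))
for v,u in((212,148),(237,152),(262,158),(205,155)):print(im[v,u],P[v,u].round(4))
```

```text
table z -9.959255195957084e-05
board 3692 c [ 0.6612 -0.2379] size [0.174  0.1516] ang 81.78 z [0.0592 0.0622 0.0653]
[[0.5738000273704529, -0.3131999969482422], [0.723800003528595, -0.33489999175071716], [0.7487000226974487, -0.16259999573230743], [0.5986999869346619, -0.14100000262260437]]
all stap 677 c [0.486  0.1074] size [0.1389 0.0328] ang 13.0 z [0.0269 0.0364 0.0404]
[[0.4146000146865845, 0.10769999772310257], [0.421999990940094, 0.07569999992847443], [0.5573999881744385, 0.10700000077486038], [0.550000011920929, 0.13899999856948853]]
arm 574 c [0.4841 0.1095] size [0.1329 0.0278] ang 10.47 z [0.0329 0.0369 0.0405]
[[0.41620001196861267, 0.11100000143051147], [0.4212999939918518, 0.08370000123977661], [0.5519000291824341, 0.10790000110864639], [0.5468999743461609, 0.13519999384880066]]
tape 1311 c [ 0.4891 -0.0626] size [0.0528 0.1463] ang 80.94 z [0.0133 0.0355 0.0686]
[[0.41269999742507935, -0.07720000296831131], [0.557200014591217, -0.10019999742507935], [0.565500020980835, -0.04809999838471413], [0.42100000381469727, -0.025100000202655792]]
bowl 232 c [ 0.6263 -0.0588] s
[... 205 characters left out ...]
997, -0.025200000032782555]]
hl 129 c [ 0.563  -0.2665] size [0.0144 0.0514] ang 82.46 z [0.0103 0.0148 0.0186]
[[0.5365999937057495, -0.2703000009059906], [0.5875999927520752, -0.2770000100135803], [0.5895000100135803, -0.262800008058548], [0.5385000109672546, -0.25600001215934753]]
keys 105 c [0.5452 0.0243] size [0.0284 0.0293] ang 59.2 z [0.0053 0.0151 0.0252]
[[0.5253999829292297, 0.019600000232458115], [0.550599992275238, 0.004600000102072954], [0.5651000142097473, 0.028999999165534973], [0.539900004863739, 0.04390000179409981]]
[ 58  61 210] [0.5386 0.1161 0.0351]
[ 60  61 210] [0.4808 0.1052 0.0404]
[ 57  59 202] [0.4246 0.0918 0.0356]
[ 19  43 126] [ 5.595e-01  1.070e-01 -4.000e-04]
```

Call:
{"method": "move_arm", "body": {"increments": [{"grip": 0,"linear": [-0.18,0.02,-0.17],"twist": 0},{"grip": 0,"linear": [-0.18,0.02,-0.17],"twist": 0},{"grip": 0,"linear": [-0.18,0.02,-0.17],"twist": 0},{"grip": 0,"linear": [-0.18,0.02,-0.17],"twist": 0},{"grip": 0,"linear": [-0.18,0.02,-0.17],"twist": 0}]}}

```text
clock: 0.6
eef_pos: [0.2951, -0.2329, 0.2074]
tool_rot: [-0.138, 0.695, -0.693, 0.137]
ft_force: [1.0, 0.1, 0.2]
grip_width: 0.0851
```

```bash
cat >> h.py <<'E'
def go(x,y,z,head):
    "print remaining move to target in tool axes (units of 0.2 m) and twist (units of 2 rad); head = direction of -tool x, deg"
    o=bot.get_obs(); M=R.from_quat(o["tool_rot"]).as_matrix(); p=np.array(o["eef_pos"])
    h=np.degrees(np.arctan2(-M[1,0],-M[0,0])); tw=-np.radians(head-h)/2
    d=np.array([x,y,z])-p; c,s=np.cos(np.radians(head)),np.sin(np.radians(head))
    N=np.array([[-c,0,s],[-s,0,-c],[0,-1,0]])
    print("t",round(o["clock"],2),"p",p.round(4),"head",round(h,2),"tilt",M[2].round(3),"w",round(o["grip_width"],4),"F",np.round(o["ft_force"],1))
    print("now-axes",(M.T@d/.2).round(3),"final-axes",(N.T@d/.2).round(3),"twist",round(tw,4))
E
python3 -c "
from h import *
go(.44,.099,.15,12)"
```

```text
t 0.6 p [ 0.2951 -0.2329  0.2074] head 22.42 tilt [ 0.001 -1.    -0.003] w 0.0851 F [1.  0.1 0.2]
now-axes [-1.303  0.29  -1.257] final-axes [-1.054  0.287 -1.472] twist 0.091
```

Call:
{"method": "move_arm", "body": {"increments": [{"grip": 0,"linear": [-0.17,0.03,-0.175],"twist": 0.046},{"grip": 0,"linear": [-0.16,0.03,-0.185],"twist": 0.046},{"grip": 0,"linear": [-0.14,0.03,-0.2],"twist": 0},{"grip": 0,"linear": [-0.14,0.03,-0.2],"twist": 0},{"grip": 0,"linear": [-0.14,0.03,-0.2],"twist": 0}]}}

```text
clock: 1.1
eef_pos: [0.3887, -0.0061, 0.1776]
tool_rot: [-0.072, 0.704, -0.703, 0.072]
ft_force: [0.6, -0.5, -1.1]
grip_width: 0.085
```

```bash
python3 -c "
from h import *
go(.44,.099,.15,12)"
```

```text
t 1.1 p [ 0.3887 -0.0061  0.1776] head 11.64 tilt [-0.    -1.    -0.002] w 0.085 F [ 0.6 -0.5 -1.1]
now-axes [-0.357  0.139 -0.463] final-axes [-0.36   0.138 -0.461] twist -0.0031
```

Call:
{"method": "move_arm", "body": {"increments": [{"grip": 0,"linear": [-0.13,0.05,-0.17],"twist": -0.003},{"grip": 0,"linear": [-0.13,0.05,-0.17],"twist": 0},{"grip": 0,"linear": [-0.1,0.04,-0.12],"twist": 0},{"grip": 0,"linear": [0,0,0],"twist": 0},{"grip": 0,"linear": [0,0,0],"twist": 0}]}}

```text
clock: 1.6
eef_pos: [0.4422, 0.1045, 0.1464]
tool_rot: [-0.082, 0.705, -0.7, 0.08]
ft_force: [0.8, -0.2, -0.4]
grip_width: 0.0853
```

Run:
```python
from h import *
go(.44,.099,.15,12)
im,dep,K,d,T=cam("wrist"); P=cloud(dep,K,d,T); cv2.imwrite("pics/w1.png",im); np.savez("w1",im=im,P=P)
hsv=cv2.cvtColor(im,cv2.COLOR_BGR2HSV)
z=P[...,2]
red=(hsv[...,2]>140)&(hsv[...,1]>120)&((hsv[...,0]<8)|(hsv[...,0]>172))&(z>.02)&(z<.05)
xy=(P[...,0]>.38)&(P[...,0]<.6)&(P[...,1]>.05)&(P[...,1]<.16)
for n,m in(("red top",(z>.031)&(z<.05)&xy),("all",(z>.004)&(z<.05)&xy),("base",(z>.004)&(z<.011)&xy)):
    q=P[m]; c,s,a=cv2.minAreaRect(q[:,:2].astype(np.float32)); v=cv2.fitLine(q[:,:2].astype(np.float32),cv2.DIST_L2,0,.01,.01).ravel()
    print(n,len(q),np.round(c,4),np.round(s,4),round(a,2),"line",np.degrees(np.arctan(v[1]/v[0])).round(2),v[2:].round(4),"z95",np.percentile(q[:,2],95).round(4))
```

```text
t 1.6 p [0.4422 0.1045 0.1464] head 13.13 tilt [ 0.002 -1.    -0.006] w 0.0853 F [ 0.8 -0.2 -0.4]
now-axes [ 0.017 -0.018  0.024] final-axes [ 0.016 -0.018  0.025] twist 0.0099
red top 5075 [0.484  0.1084] [0.1354 0.0238] 12.79 line 12.06 [0.4893 0.1101] z95 0.0392
all 7191 [0.49  0.094] [0.2199 0.0879] 0.02 line 13.19 [0.4854 0.1082] z95 0.039
base 1544 [0.4901 0.093 ] [0.0853 0.22  ] 89.88 line 7.74 [0.4686 0.1032] z95 0.0082
```

View pics/w1.png

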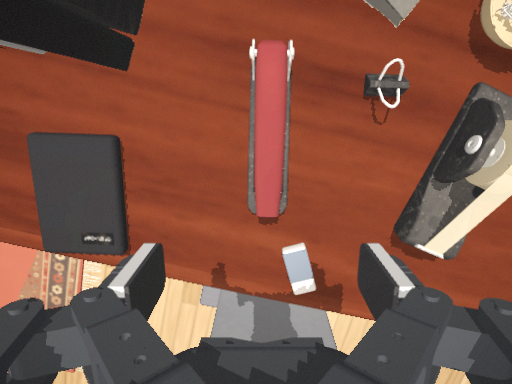

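The wrist view shows the stapler's red arm running from (272,45) at the hinge, far from the robot, to (267,215) at the near end. Both finger paths are clear; the small eraser at (298,268) is nearer the robot. I'll descend and grip 45 mm behind the centre.

Call:
{"method": "move_arm", "body": {"increments": [{"grip": 0,"linear": [0.02,0.1,0.03],"twist": 0.006},{"grip": 0,"linear": [0,0.15,0],"twist": 0},{"grip": 0,"linear": [0,0.15,0],"twist": 0},{"grip": 0,"linear": [0,0.12,0],"twist": 0},{"grip": 0,"linear": [0,0,0],"twist": 0}]}}

```text
clock: 2.15
eef_pos: [0.4393, 0.0924, 0.0428]
tool_rot: [-0.071, 0.705, -0.701, 0.073]
ft_force: [-0.8, -0.5, -0.4]
grip_width: 0.0855
```

```bash
python3 -c "
from h import *
go(.438,.0983,.014,12.4)"
```

```text
t 2.15 p [0.4393 0.0924 0.0428] head 11.73 tilt [-0.003 -1.    -0.005] w 0.0855 F [-0.8 -0.5 -0.4]
now-axes [ 0.001  0.144 -0.029] final-axes [-0.     0.144 -0.03 ] twist -0.0059
```

Call:
{"method": "move_arm", "body": {"increments": [{"grip": 0,"linear": [0,0.06,-0.028],"twist": -0.004},{"grip": 0,"linear": [0,0.05,0],"twist": 0},{"grip": 0,"linear": [0,0.02,0],"twist": 0},{"grip": 0,"linear": [0,0,0],"twist": 0},{"grip": 0,"linear": [0,0,0],"twist": 0}]}}

```text
clock: 2.65
eef_pos: [0.4406, 0.094, 0.0205]
tool_rot: [-0.07, 0.705, -0.701, 0.076]
ft_force: [-0.1, 0.2, -1.2]
grip_width: 0.0854
```

```bash
python3 -c "
from h import *
go(.438,.0983,.014,12.4)"
```

```text
t 2.65 p [0.4406 0.094  0.0205] head 11.88 tilt [-0.008 -1.    -0.005] w 0.0854 F [-0.1  0.2 -1.2]
now-axes [ 0.009  0.032 -0.023] final-axes [ 0.008  0.032 -0.024] twist -0.0045
```

Call:
{"method": "move_arm", "body": {"increments": [{"grip": 0,"linear": [0.008,0.03,-0.025],"twist": -0.003},{"grip": 0,"linear": [0,0.01,-0.01],"twist": 0},{"grip": 0.4,"linear": [0,0,0],"twist": 0},{"grip": 1,"linear": [0,0,0],"twist": 0},{"grip": 1,"linear": [0,0,0],"twist": 0}]}}

```text
clock: 3.15
eef_pos: [0.4392, 0.099, 0.0133]
tool_rot: [-0.073, 0.706, -0.7, 0.08]
ft_force: [0.3, 0.3, 0.2]
grip_width: 0.0439
```

Call:
{"method": "move_arm", "body": {"increments": [{"grip": 1,"linear": [0,0,0],"twist": 0},{"grip": 1,"linear": [0,0,0],"twist": 0},{"grip": 1,"linear": [0,0,0],"twist": 0},{"grip": 1,"linear": [0,0,0],"twist": 0},{"grip": 1,"linear": [0,0,0],"twist": 0}]}}

```text
clock: 3.65
eef_pos: [0.4393, 0.099, 0.0137]
tool_rot: [-0.073, 0.706, -0.7, 0.081]
ft_force: [-0.9, -0.4, 0.8]
grip_width: 0.0196
```

```bash
python3 -c "
from h import *
go(.438,.0983,.014,12.4)"
```

```text
t 3.65 p [0.4393 0.099  0.0137] head 12.45 tilt [-0.012 -1.    -0.007] w 0.0196 F [-0.9 -0.4  0.8]
now-axes [ 0.007 -0.002  0.002] final-axes [ 0.007 -0.002  0.002] twist 0.0005
```

Call:
{"method": "move_arm", "body": {"increments": [{"grip": 1,"linear": [0,0,0],"twist": 0},{"grip": 1,"linear": [0,0,0],"twist": 0},{"grip": 1,"linear": [0,-0.05,0],"twist": 0},{"grip": 1,"linear": [0,-0.1,0],"twist": 0},{"grip": 1,"linear": [0,-0.1,0],"twist": 0}]}}

```text
clock: 4.15
eef_pos: [0.4348, 0.0976, 0.0625]
tool_rot: [-0.076, 0.706, -0.7, 0.077]
ft_force: [1.2, -0.9, -1.1]
grip_width: 0.0193
```

Run:
```python
from h import *
go(.438,.0983,.14,12.4)
im,dep,K,d,T=cam("side"); P=cloud(dep,K,d,T); cv2.imwrite("pics/s2.png",cv2.resize(im[170:350,140:380],None,fx=3,fy=3))
```

```text
t 4.15 p [0.4348 0.0976 0.0625] head 12.45 tilt [-0.002 -1.    -0.007] w 0.0193 F [ 1.2 -0.9 -1.1]
now-axes [-0.017 -0.388 -0.003] final-axes [-0.016 -0.388 -0.   ] twist 0.0005
```

View pics/s2.png

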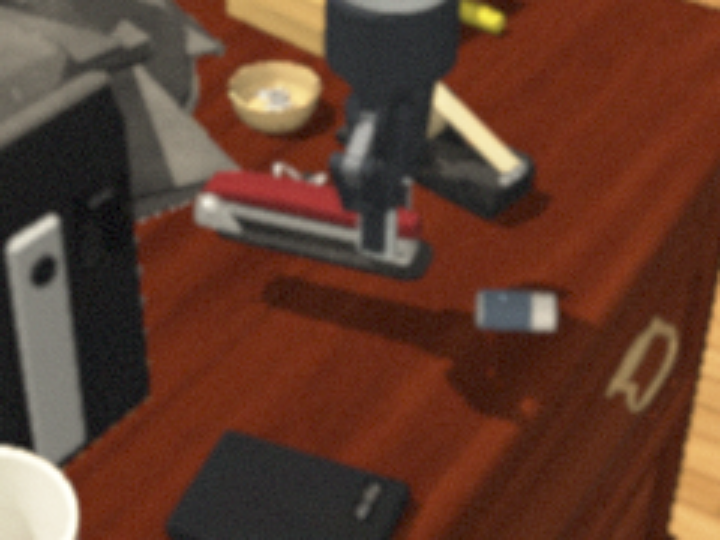

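The stapler is held level near its near end. Now I lift it over the dispenser and turn it to the bay's heading.

Call:
{"method": "move_arm", "body": {"increments": [{"grip": 1,"linear": [0,-0.2,0],"twist": 0},{"grip": 1,"linear": [0,-0.2,0],"twist": 0},{"grip": 1,"linear": [0,-0.05,0.15],"twist": 0.05},{"grip": 1,"linear": [0,0,0.22],"twist": 0.05},{"grip": 1,"linear": [0,0,0.22],"twist": 0.05}]}}

```text
clock: 4.7
eef_pos: [0.4519, -0.0267, 0.1591]
tool_rot: [0.027, 0.712, -0.701, -0.022]
ft_force: [0.4, -0.2, -3.0]
grip_width: 0.0201
```

```bash
python3 -c "
from h import *
go(.4495,-.1669,.14,-8.2)"
```

```text
t 4.7 p [ 0.4519 -0.0267  0.1591] head -3.95 tilt [-0.007 -1.    -0.016] w 0.0201 F [ 0.4 -0.2 -3. ]
now-axes [-0.036  0.084  0.702] final-axes [-0.088  0.095  0.696] twist 0.0371
```

Call:
{"method": "move_arm", "body": {"increments": [{"grip": 1,"linear": [-0.01,0,0.2],"twist": 0.025},{"grip": 1,"linear": [-0.03,0,0.2],"twist": 0.01},{"grip": 1,"linear": [-0.03,0.02,0.2],"twist": 0},{"grip": 1,"linear": [-0.01,0.03,0.09],"twist": 0},{"grip": 1,"linear": [0,0.0,0],"twist": 0}]}}

```text
clock: 5.2
eef_pos: [0.4509, -0.1761, 0.1465]
tool_rot: [0.056, 0.71, -0.7, -0.05]
ft_force: [-0.1, 0.4, -2.3]
grip_width: 0.0198
```

Run:
```python
from h import *
go(.4495,-.1669,.10,-8.2)
im,dep,K,d,T=cam("wrist"); P=cloud(dep,K,d,T); cv2.imwrite("pics/w2.png",im); z=P[...,2]
xy=(P[...,0]>.5)&(P[...,0]<.8)&(P[...,1]>-.4)&(P[...,1]<-.1)
q=P[(z>.055)&(z<.068)&xy]; b=cv2.boxPoints(cv2.minAreaRect(q[:,:2].astype(np.float32))); print(b.round(4).tolist())
q=P[(z>.1)&(z<.2)&(P[...,0]>.44)]
if len(q): print("held",len(q),cv2.minAreaRect(q[:,:2].astype(np.float32)))
```

```text
t 5.2 p [ 0.4509 -0.1761  0.1465] head -8.64 tilt [-0.008 -1.    -0.015] w 0.0198 F [-0.1  0.4 -2.3]
now-axes [ 0.016  0.233 -0.041] final-axes [ 0.014  0.232 -0.044] twist -0.0038
[[0.0, 0.0], [0.0, 0.0], [0.0, 0.0], [0.0, 0.0]]
held 26702 ((0.49686115980148315, -0.18430963158607483), (0.08887481689453125, 0.11912547796964645), 80.44010925292969)
```

View pics/w2.png

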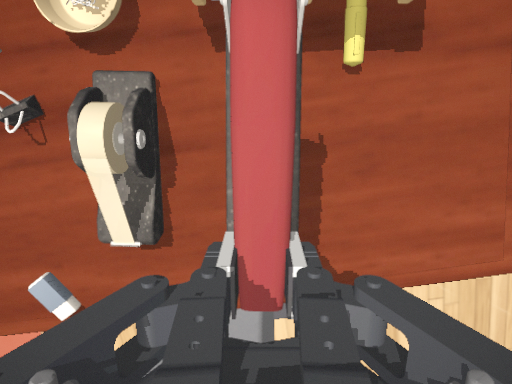

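The stapler is straight in the jaws, the dispenser is clear on the left and the highlighter tip is at (354,55). Lowering it in front of the bay.

Call:
{"method": "move_arm", "body": {"increments": [{"grip": 1,"linear": [0.01,0.15,-0.04],"twist": -0.003},{"grip": 1,"linear": [0,0.2,0],"twist": 0},{"grip": 1,"linear": [0,0.15,0],"twist": 0},{"grip": 1,"linear": [0,0.07,0],"twist": 0},{"grip": 1,"linear": [0,0,0],"twist": 0}]}}

```text
clock: 5.75
eef_pos: [0.4535, -0.1606, 0.0316]
tool_rot: [0.054, 0.711, -0.7, -0.044]
ft_force: [-0.4, 0.2, -0.8]
grip_width: 0.0195
```

```bash
python3 -c "
from h import *
go(.4495,-.1669,.018,-8.2)"
```

```text
t 5.75 p [ 0.4535 -0.1606  0.0316] head -7.91 tilt [-0.013 -1.    -0.017] w 0.0195 F [-0.4  0.2 -0.8]
now-axes [0.017 0.067 0.035] final-axes [0.015 0.068 0.034] twist 0.0026
```

Call:
{"method": "move_arm", "body": {"increments": [{"grip": 1,"linear": [0.015,0.04,0.035],"twist": 0.002},{"grip": 1,"linear": [0,0.025,0],"twist": 0},{"grip": 1,"linear": [0,0,0],"twist": 0},{"grip": 1,"linear": [0,0,0],"twist": 0},{"grip": 1,"linear": [0,0,0],"twist": 0}]}}

```text
clock: 6.25
eef_pos: [0.4521, -0.1666, 0.0207]
tool_rot: [0.056, 0.711, -0.7, -0.043]
ft_force: [-0.3, -0.0, -2.3]
grip_width: 0.0194
```

Run:
```python
from h import *
go(.4495,-.1669,.017,-8.2); go(.592-.07*.99,-.1875+.07*.143,.017,-8.2)
im,dep,K,d,T=cam("top"); P=cloud(dep,K,d,T); cv2.imwrite("pics/t2.png",cv2.resize(im[100:290,190:380],None,fx=3,fy=3))
z=P[...,2];hsv=cv2.cvtColor(im,cv2.COLOR_BGR2HSV)
im,dep,K,d,T=cam("side"); cv2.imwrite("pics/s3.png",cv2.resize(im[110:260,190:390],None,fx=4,fy=4))
```

```text
t 6.25 p [ 0.4521 -0.1666  0.0207] head -7.99 tilt [-0.018 -1.    -0.016] w 0.0194 F [-0.3 -0.  -2.3]
now-axes [0.013 0.018 0.004] final-axes [0.013 0.019 0.003] twist 0.0018
t 6.25 p [ 0.4521 -0.1666  0.0207] head -7.99 tilt [-0.018 -1.    -0.016] w 0.0194 F [-0.3 -0.  -2.3]
now-axes [-0.357  0.025  0.005] final-axes [-0.357  0.019  0.004] twist 0.0018
```

View pics/t2.png

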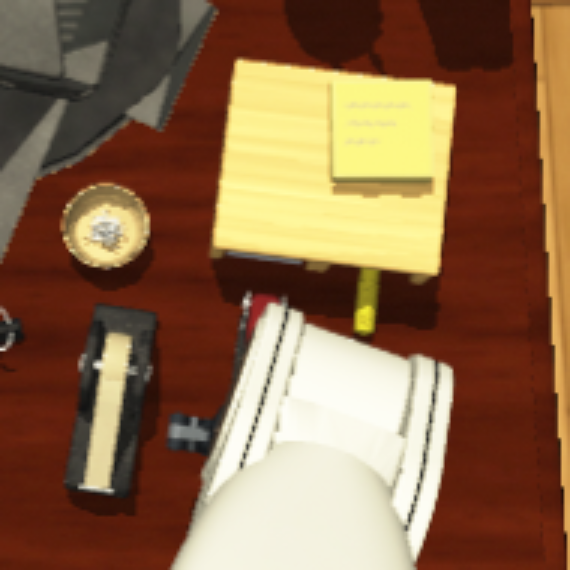

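View pics/s3.png

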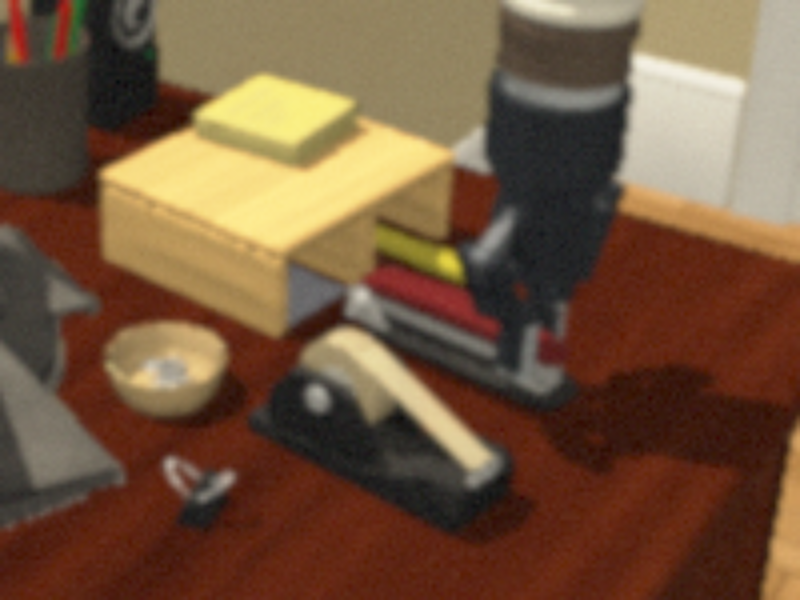

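The stapler's nose is lined up with the open left bay in both views: (265,297) in the top crop, and just before the grey felt at (320,290) in the side crop. Sliding it in.

Call:
{"method": "move_arm", "body": {"increments": [{"grip": 1,"linear": [-0.1,0.012,0.003],"twist": 0.0018},{"grip": 1,"linear": [-0.1,0,0],"twist": 0},{"grip": 1,"linear": [-0.1,0,0],"twist": 0},{"grip": 1,"linear": [-0.05,0,0],"twist": 0},{"grip": 1,"linear": [0,0,0],"twist": 0}]}}

```text
clock: 6.85
eef_pos: [0.5233, -0.1777, 0.0207]
tool_rot: [0.058, 0.71, -0.7, -0.044]
ft_force: [-0.5, 0.0, -3.1]
grip_width: 0.0194
```

```bash
python3 -c "
from h import *
go(.592-.028*.99,-.1875+.028*.143,.017,-8.2)"
```

```text
t 6.85 p [ 0.5233 -0.1777  0.0207] head -8.26 tilt [-0.019 -1.    -0.016] w 0.0194 F [-0.5  0.  -3.1]
now-axes [-0.206  0.022 -0.   ] final-axes [-0.207  0.018 -0.001] twist -0.0006
```

Call:
{"method": "move_arm", "body": {"increments": [{"grip": 1,"linear": [-0.08,0.006,0],"twist": 0},{"grip": 1,"linear": [-0.08,0.006,0],"twist": 0},{"grip": 1,"linear": [-0.04,0.006,0],"twist": 0},{"grip": 1,"linear": [0,0,0],"twist": 0},{"grip": 1,"linear": [0,0.01,0],"twist": 0}]}}

```text
clock: 7.35
eef_pos: [0.5587, -0.1826, 0.0147]
tool_rot: [0.056, 0.711, -0.7, -0.047]
ft_force: [0.0, -0.1, -1.7]
grip_width: 0.0195
```

```bash
python3 -c "
from h import *
go(.592-.022*.99,-.1875+.022*.143,.015,-8.2)"
```

```text
t 7.35 p [ 0.5587 -0.1826  0.0147] head -8.31 tilt [-0.011 -1.    -0.017] w 0.0195 F [ 0.  -0.1 -1.7]
now-axes [-0.058 -0.001  0.001] final-axes [-0.058 -0.002  0.001] twist -0.0009
```

Call:
{"method": "move_arm", "body": {"increments": [{"grip": 1,"linear": [-0.05,0,0],"twist": 0},{"grip": 1,"linear": [0,0,0],"twist": 0},{"grip": 0.45,"linear": [0,0,0],"twist": 0},{"grip": 0.45,"linear": [0,0,0],"twist": 0},{"grip": 0.45,"linear": [0,0,0],"twist": 0}]}}

```text
clock: 7.85
eef_pos: [0.568, -0.1841, 0.0155]
tool_rot: [0.056, 0.711, -0.7, -0.047]
ft_force: [0.6, -0.3, 1.3]
grip_width: 0.0467
```

```bash
python3 -c "
from h import *
go(.592-.12*.99,-.1875+.12*.143,.07,-8.2)"
```

```text
t 7.85 p [ 0.568  -0.1841  0.0155] head -8.34 tilt [-0.011 -1.    -0.017] w 0.0467 F [ 0.6 -0.3  1.3]
now-axes [ 0.476 -0.278 -0.004] final-axes [ 0.479 -0.272 -0.   ] twist -0.0012
```

Released. I'll back straight out past the near end, close, and push the arm's end.

Call:
{"method": "move_arm", "body": {"increments": [{"grip": 0.45,"linear": [0.07,-0.005,0],"twist": 0},{"grip": 0.45,"linear": [0.14,-0.01,0],"twist": 0},{"grip": 0.45,"linear": [0.14,-0.01,0],"twist": 0},{"grip": 0.45,"linear": [0.05,-0.01,0],"twist": 0},{"grip": 0.45,"linear": [0,0,0],"twist": 0}]}}

```text
clock: 8.35
eef_pos: [0.4883, -0.1727, 0.023]
tool_rot: [0.057, 0.71, -0.7, -0.045]
ft_force: [-0.3, 0.2, 0.4]
grip_width: 0.0472
```

Run:
```python
from h import *
go(.592-.09*.99,-.1875+.09*.143,.022,-8.2)
im,dep,K,d,T=cam("wrist"); P=cloud(dep,K,d,T); cv2.imwrite("pics/w3.png",im)
hsv=cv2.cvtColor(im,cv2.COLOR_BGR2HSV);z=P[...,2]
red=(z>.03)&(z<.046)&(hsv[...,1]>120)&((hsv[...,0]<8)|(hsv[...,0]>172))
q=P[red]-[.592,-.1875,0]; u=np.array([.9897,-.143]);a=q[:,:2]@u;l=q[:,:2]@[.143,.9897]
print(len(q),"along",np.percentile(a,[1,99]).round(4),"lat",np.percentile(l,[2,50,98]).round(4))
```

```text
t 8.35 p [ 0.4883 -0.1727  0.023 ] head -8.32 tilt [-0.016 -1.    -0.016] w 0.0472 F [-0.3  0.2  0.4]
now-axes [-0.074  0.006 -0.001] final-axes [-0.074  0.005 -0.001] twist -0.001
7010 along [-0.0477 -0.0028] lat [-0.0103  0.      0.0104]
```

View pics/w3.png

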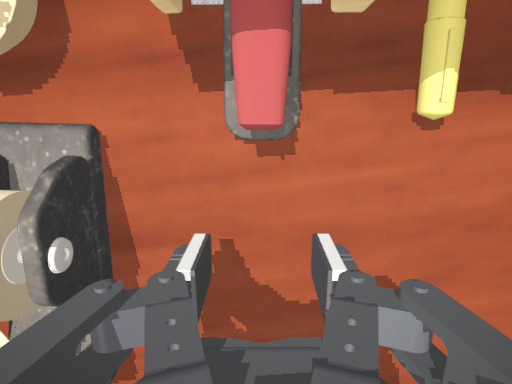

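The near arm end is at (262,125), 48 mm outside the mouth and centred sideways to within 1 mm. Closing and pushing.

Call:
{"method": "move_arm", "body": {"increments": [{"grip": 1,"linear": [0,0.003,0],"twist": 0},{"grip": 1,"linear": [0,0,0],"twist": 0},{"grip": 1,"linear": [-0.07,0,0],"twist": 0},{"grip": 1,"linear": [-0.07,0,0],"twist": 0},{"grip": 1,"linear": [-0.06,0,0],"twist": 0}]}}

```text
clock: 8.9
eef_pos: [0.5342, -0.1797, 0.0234]
tool_rot: [0.059, 0.71, -0.7, -0.043]
ft_force: [-2.9, 0.2, 1.2]
grip_width: 0.0001
```

```bash
python3 -c "
from h import *
go(.592-.016*.99,-.1875+.016*.143,.022,-8.2)"
```

```text
t 8.9 p [ 0.5342 -0.1797  0.0234] head -8.28 tilt [-0.021 -1.    -0.015] w 0.0001 F [-2.9  0.2  1.2]
now-axes [-0.212  0.012 -0.003] final-axes [-0.212  0.007 -0.003] twist -0.0007
```

Call:
{"method": "move_arm", "body": {"increments": [{"grip": 1,"linear": [-0.05,0.003,0],"twist": 0},{"grip": 1,"linear": [-0.05,0.003,0],"twist": 0},{"grip": 1,"linear": [-0.04,0,0],"twist": 0},{"grip": 1,"linear": [-0.02,0,0],"twist": 0},{"grip": 1,"linear": [0,0,0],"twist": 0}]}}

```text
clock: 9.4
eef_pos: [0.5708, -0.1848, 0.0214]
tool_rot: [0.058, 0.71, -0.701, -0.043]
ft_force: [-0.7, 0.2, 0.2]
grip_width: -0.0003
```

```bash
python3 -c "
from h import *
go(.592-.016*.99,-.1875+.016*.143,.022,-8.2)"
```

```text
t 9.4 p [ 0.5708 -0.1848  0.0214] head -8.2 tilt [-0.02  -1.    -0.015] w -0.0003 F [-0.7  0.2  0.2]
now-axes [-0.027 -0.002 -0.002] final-axes [-0.027 -0.003 -0.002] twist -0.0
```

Call:
{"method": "move_arm", "body": {"increments": [{"grip": 1,"linear": [-0.015,0,0],"twist": 0},{"grip": 1,"linear": [-0.01,0,0],"twist": 0},{"grip": 1,"linear": [-0.01,0,0],"twist": 0},{"grip": 1,"linear": [0,0,0],"twist": 0},{"grip": 1,"linear": [0,0,0],"twist": 0}]}}

```text
clock: 9.9
eef_pos: [0.5771, -0.1857, 0.0213]
tool_rot: [0.058, 0.71, -0.7, -0.044]
ft_force: [-0.3, 0.3, -0.8]
grip_width: -0.0001
```

```bash
python3 -c "
from h import *
go(.592-.014*.99,-.1875+.014*.143,.022,-8.2)"
```

```text
t 9.9 p [ 0.5771 -0.1857  0.0213] head -8.21 tilt [-0.019 -1.    -0.015] w -0.0001 F [-0.3  0.3 -0.8]
now-axes [-0.005 -0.003 -0.002] final-axes [-0.005 -0.003 -0.002] twist -0.0001
```

Call:
{"method": "move_arm", "body": {"increments": [{"grip": 1,"linear": [-0.008,0,0],"twist": 0},{"grip": 1,"linear": [-0.008,0,0],"twist": 0},{"grip": 1,"linear": [0,0,0],"twist": 0},{"grip": 1,"linear": [0,0,0],"twist": 0},{"grip": 1,"linear": [0,0,0],"twist": 0}]}}

```text
clock: 10.4
eef_pos: [0.5783, -0.1859, 0.0212]
tool_rot: [0.056, 0.71, -0.7, -0.045]
ft_force: [-2.6, -0.6, 1.5]
grip_width: -0.0002
```

Only about 1 mm of the 3 mm commanded was made and the force rose slightly, so the stapler is at the back wall. Backing off to check.

Call:
{"method": "move_arm", "body": {"increments": [{"grip": 1,"linear": [0.05,0,0],"twist": 0},{"grip": 1,"linear": [0.15,-0.02,0],"twist": 0},{"grip": 1,"linear": [0.2,-0.02,0],"twist": 0},{"grip": 1,"linear": [0.1,-0.05,0],"twist": 0},{"grip": 1,"linear": [0,0,0],"twist": 0}]}}

```text
clock: 10.9
eef_pos: [0.4813, -0.1722, 0.0379]
tool_rot: [0.06, 0.71, -0.701, -0.041]
ft_force: [0.9, 0.7, 0.3]
grip_width: 0.0001
```

Run:
```python
from h import *
go(.45,-.17,.05,-8.2)
im,dep,K,d,T=cam("wrist"); P=cloud(dep,K,d,T); cv2.imwrite("pics/w4.png",im)
hsv=cv2.cvtColor(im,cv2.COLOR_BGR2HSV);z=P[...,2]
q=P-[.592,-.1875,0];a=q[...,0]*.9897-q[...,1]*.143;l=q[...,0]*.143+q[...,1]*.9897
near=(a>-.05)&(a<.03)&(abs(l)<.03)
for n,m in(("red",(z>.03)&(z<.046)&(hsv[...,1]>120)&((hsv[...,0]<8)|(hsv[...,0]>172))&near),("all",(z>.004)&(z<.046)&near)):
    if m.sum(): print(n,m.sum(),"along",np.percentile(a[m],[1,50,99]).round(4),"lat",np.percentile(l[m],[2,50,98]).round(4),"z",np.percentile(z[m],[50,98]).round(4))
im,dep,K,d,T=cam("top"); P=cloud(dep,K,d,T); z=P[...,2]; hsv=cv2.cvtColor(im,cv2.COLOR_BGR2HSV)
for n,m,r in(("tape",(z>.012)&(z<.1),(205,195,250,275)),("hl",(z>.008)&(z<.04)&(hsv[...,1]>150)&(hsv[...,0]>22)&(hsv[...,0]<35),(300,190,325,215))):
    k=np.zeros_like(m);k[r[1]:r[3],r[0]:r[2]]=1;print(n,cv2.minAreaRect(P[m&k][:,:2].astype(np.float32)))
```

```text
t 10.9 p [ 0.4813 -0.1722  0.0379] head -8.17 tilt [-0.025 -1.    -0.014] w 0.0001 F [0.9 0.7 0.3]
now-axes [ 0.155 -0.064  0.01 ] final-axes [ 0.157 -0.06   0.011] twist 0.0003
red 49 along [-0.0042 -0.0032 -0.0027] lat [-0.0055  0.0013  0.0072] z [0.0307 0.0318]
all 2189 along [-0.0103 -0.0032  0.0042] lat [-0.0158  0.0004  0.0172] z [0.0067 0.0301]
tape ((0.48883870244026184, -0.06273166835308075), (0.05272100865840912, 0.14597177505493164), 81.20172119140625)
hl ((0.5860137939453125, -0.2708680033683777), (0.012260454706847668, 0.003309862455353141), 89.26346588134766)
```

View pics/w4.png

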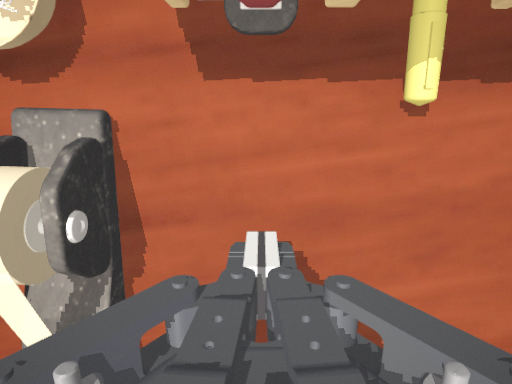

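The base end at (260,30) stands 10 mm out and the arm 3 mm, centred and flat, so the stapler is fully home. The highlighter at (422,100) and the dispenser look untouched, and the gripper is clear of everything. Handing in.

```bash
python3 -c "
from workcell import bot
print(bot.job_done())"
```

```text
the job is handed in; nothing more can be done
None
```

The stapler is in the left (empty) bay, fully home, and I handed the job in at about 11 s of the 51 s. I gripped it near its near end and carried it over the dispenser. I then slid it in hinge end first, let go, and pushed its arm end with closed fingers until it stopped against the back.

**Stapler:** in the last wrist view its base end stands 10.3 mm out of the mouth and its arm about 3 mm, matching the fully-home values. It is sideways-centred to about 1 mm and flat on its base.

**Tape dispenser:** the top camera put it within 1 mm of where it started.

**Highlighter:** my last top-camera measurement of it failed because the arm was probably blocking the view. The last wrist picture shows it still sticking out of its bay as before, and nothing came near it.

**Gripper:** it stood clear of everything at hand-in. The readings I took during the push, one per call, were about 3 N at most.

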